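# Check the compressor's oil with the gauge rod

## Task

Check the oil of the ball-inflating compressor: take the gauge rod with the orange grip from its rest, slide it gently into the inclined brass guide tube until its collar stops on the tube's mouth, pause there for about half a second, then draw it fully out. Then bring it over the white reading card and hold it there still and level, marked side up, with its tip above the card at about 10 cm; finish while still holding it so, and leave the other things where they are.

Things in the scene. Friction and masses are not known exactly. Their poses are not given: they have to be found in the camera images.
- rod: Gauge rod (dipstick), loose, 60 to 110 g, level in its rest at first. Origin: centre of its orange grip, a block 60 (x) x 20 (y) x 18 mm (z); centre of mass within 20 mm of it. +x to the tip, +z the marked side (white strip, two red ticks near the tip), up at first. Along x: neck 30-40 mm, brass collar 28 mm across 40-46, shaft 7 mm thick 46-153, tip 156.
- rod_tip (a point): The tip of the gauge rod, on its axis, 156 mm from the grip's centre. (At the other end, behind the grip, a tail 8 mm square reaches to 52 mm and a 22 mm disc to 58 mm from the centre.)
- rod_collar (a point): Centre of the collar's stopping face (the face towards the tip), on the rod's axis, 46 mm from the grip's centre.
- rest: Grey rest, fixed: base 200 x 50 x 10 mm, two posts (30 mm wide, 9 thick, 56 high) whose notches, open upwards, carry the rod with its axis 50 mm above the table. Origin on the table below the grip's centre; +x towards the tip of the lying rod. Posts at x = -41 mm (tail) and +100 mm (shaft). The rod lifts straight up; nothing stands beside the grip.
- pump: Blue and grey air compressor, fixed: from x = -170 to +80 mm, 140 mm wide, 148 mm high at most (finned head). Origin on the table below the middle of its crankcase. +x points to the side where the guide tube comes out, away from the robot.
- tube: Brass guide tube, fixed on the compressor, rising 25 degrees above level towards the compressor's +x. Origin: centre of its mouth, 150 mm above the table; +z points out along the axis (the rod enters along -z). Bore 12 mm across, 115 mm deep, the outer 10 mm flared to 19 mm. The 27 mm wide rim stops the collar when the shaft is in for its whole 110 mm; the tip meets nothing before that.
- card: White reading card on a thin grey backing, fixed flat on the table, 150 x 150 mm, 5 mm high. Origin at the centre of its underside.
- puck_a: black hockey puck, 76 mm across, 26 mm thick, lying flat; loose bystander, origin at the centre of its underside
- puck_b: black hockey puck, 76 mm across, 26 mm thick, under puck_c; loose bystander, origin at the centre of its underside
- puck_c: third black puck, same size, lying on puck_b; loose bystander, origin at the centre of its underside
- tape: yellow roll of tape lying flat, 100 mm across, 24 mm high; loose bystander, origin at the centre of its underside
- cards: red pack of flash cards, 95 x 65 x 35 mm high; loose bystander, origin at the centre of its underside
- jar: closed jar with blue cap, 60 mm across, 75 mm high; loose bystander, origin at the centre of its underside
- stapler: blue and black stapler, 130 x 34 x 40 mm high; loose bystander, origin at the centre of its underside

How it is judged:
On the way, in this order (a step that is already met when the one before it is completed fails the run):
1. the rod is in the guide tube with its collar stopped on the mouth (z of rod_collar in the frame of tube below 0.003 m and distance between rod_collar and tube below 0.006 m and angle between the x axis of rod and the z axis of tube, either way round below 0.08 rad and z of rod_tip in the frame of tube below -0.1 m), for 0.3 s.
2. the rod is drawn fully out of the tube (z of rod_tip in the frame of tube above 0.003 m), for 0.05 s.
At the end, for the whole second after the job is handed in: Rod held by the gripper alone, at rest (under 20 mm/s, 0.15 rad/s), touching neither compressor, rest nor card; marked side up and level (z axis within 8 degrees of vertical); tip over the card's 150 x 150 mm outline and 60 to 150 mm above the table (angle between rod's own z axis and vertical below 0.14 rad and x of rod_tip in the frame of card between -0.075 and 0.075 m and y of rod_tip in the frame of card between -0.075 and 0.075 m and height (world z) of rod_tip between 0.06 and 0.15 m and linear speed of rod below 0.02 m/s and angular speed of rod below 0.15 rad/s and contact force between the fingers and rod above 1 N and contact force between rod and pump below 0.1 N and contact force between rod and rest below 0.1 N and contact force between rod and card below 0.1 N); the arm keeps its last pose, push and grip.
It fails at once if the rod is pressed or knocked against the compressor with more than 40 N (contact force between rod and pump above 40 N).
It fails at once if a bystander is pushed more than 25 mm from its place (distance of any of puck_a, puck_b, puck_c, tape, cards, jar, stapler from where it was at the start of the episode above 0.025 m).
It also fails if it takes over 54 s, if anything falls off the work surface, if the arm or the gripper's body presses on something with over 40 N, if the wrist force passes 120 N, or if a joint passes its speed limit or range.

## Robot

A 6-joint arm with a two-finger parallel gripper is mounted at the origin on the work surface. World frame = base frame: x ahead of the robot, y to its left, z up, the work surface at z = 0. Lengths are in m, angles in rad, forces in N, time in s.
With the tool pointing down it reaches from about 0.35 to 0.975 m from the base axis. Payload 7.1 kg.
Tool frame: the origin (TCP) lies midway between the tips of the shut fingers; the grasp point (between the pads) lies 19 mm behind it; z points along the fingers, y is the line along which they close (so a half turn about z gives the same grasp; the last joint's range is limited). The gripper opens to 88 mm and grips with 3 to 60 N. Pads are 20 mm wide; open, the fingers measure 115 mm over their backs; the gripper's body (75 mm by 178 mm) begins 61 mm behind the grasp point.
Start: joints at [1.112, 0.423, 1.63, -0, 1.089, -0.019], TCP at [0.266, 0.566, 0.223] pointing down, gripper open.
Joint ranges: [-3, 3], [-0.9, 2.11], [0.09, 2.58], [-1.31, 4.45], [0.11, 2.69], [-2.54, 2.54]. Speed limits (rad/s): [2.39, 2.39, 3.01, 3.14, 3.14, 3.14].

## Interface

Orientations are given as a unit quaternion [w, x, y, z].
In Python, from station import move_pose, movel, movej, command_gripper, wait, inverse_kinematics, read_camera, camera_info, MotionError, job_done, get_time, get_joint_pos, get_qvel, get_effort, get_tcp_pos, get_ee_rot, get_ft_force, get_ft_torque, get_grip_width, get_finger_force gives the robot as it stands. Calls block until the motion is done:
- move_pose(position, orientation): joint-space move of the TCP to a pose.
- movel(position, frame=None, v=0.15, until_force=None): straight line of the TCP; frame=None keeps the orientation; v is the mean speed in m/s. With until_force (N) it stops when the force on the tool has changed by that much, and returns True; else False.
- movej(angles): joint-space move.
- command_gripper(opening): opening from 0.0 (shut) to 1.0 (fully open); the grip force is fixed at half the most; returns when the fingers have stopped.
- wait(seconds).
- inverse_kinematics(position, orientation): joint angles nearest the present ones, or None.
- read_camera(name): name is "scene" or "top"; returns the picture (420x560x3 uint8, red, green, blue); there is no depth.
- camera_info(name): a dict with "intrinsics" (3x3 intrinsics, pixels), "T" (4x4, takes a point from camera to world coordinates). Camera axes: x right, y up, looking along -z (the intrinsics and any distortion apply to the point x, -y, -z); pixel columns grow to the right and rows downward; lengths in m; the calibration is good to about 2 mm. A picture is of the moment at which its call begins. camera_info takes no time and is no camera call.
A pose or a line that the arm cannot do raises MotionError and nothing moves.
- job_done(): hands the job in; it is judged then, once.
Readings, each from a call of its own:
- get_time(): time.
- get_joint_pos(): joint angles.
- get_qvel(): joint speeds.
- get_effort(): joint torques, N m.
- get_tcp_pos(): TCP position.
- get_ee_rot(): TCP orientation.
- get_ft_force(): force on the tool from outside, world axes, zero at the start.
- get_ft_torque(): the same for the moment, N m.
- get_grip_width(): opening from 0.0 (shut) to 1.0 (fully open).
- get_finger_force(): force on a finger pad.
Only numpy, scipy, OpenCV 4.12 (cv2) and the standard library are available. Lean on these libraries where they do the work, as an engineer would, in place of code of your own. Each camera call takes 0.05 s, during which the arm holds its last target. There are 200 camera calls.

## Working session

There is one attempt and no reset: what is moved stays moved. The work goes in short steps, each a Python script; the robot and the scene stay as the last script left them, time stands still between calls to the robot, and variables do not carry over. Pictures are saved under pics/ and viewed, at most 10 in all, crops included, and the job is handed in when it is done.

```bash
mkdir -p pics; ls; python3 - <<'E'
from station import *
import cv2,numpy as np
np.set_printoptions(precision=4,suppress=True)
for n in("scene","top"):
    i=read_camera(n); cv2.imwrite(f"pics/{n}0.png",cv2.resize(i[:,:,::-1],(800,600),interpolation=cv2.INTER_CUBIC)); np.save(n+"0.npy",i)
    print(n,camera_info(n))
print(get_time(),get_tcp_pos(),get_ee_rot())
E
```

```text
pics
scene {'intrinsics': array([[432.2446,   0.    , 284.0806],
       [  0.    , 432.2446, 214.1448],
       [  0.    ,   0.    ,   1.    ]]), 'T': array([[ 0.8044, -0.3354,  0.4903,  0.9709],
       [ 0.594 ,  0.4687, -0.6538, -0.6443],
       [-0.0105,  0.8172,  0.5762,  0.6849],
       [ 0.    ,  0.    ,  0.    ,  1.    ]])}
top {'intrinsics': array([[466.0658,   0.    , 275.0154],
       [  0.    , 466.0658, 202.6047],
       [  0.    ,   0.    ,   1.    ]]), 'T': array([[ 0.0236,  0.9829, -0.1829,  0.2371],
       [-0.9997,  0.0232, -0.0042, -0.0139],
       [ 0.0001,  0.1829,  0.9831,  1.322 ],
       [ 0.    ,  0.    ,  0.    ,  1.    ]])}
0.1 [0.2659 0.5651 0.222 ] [-0.0002  0.2181  0.9759 -0.0006]
```

View pics/scene0.png

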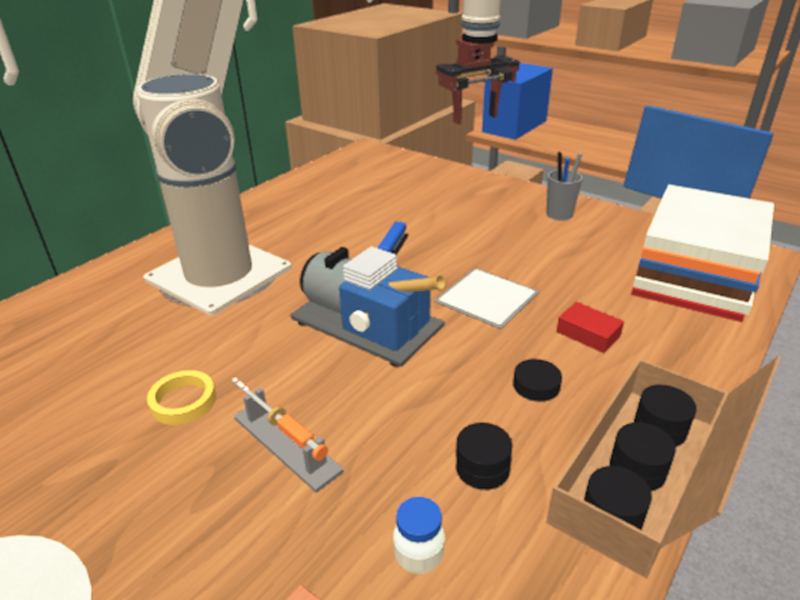

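View pics/top0.png

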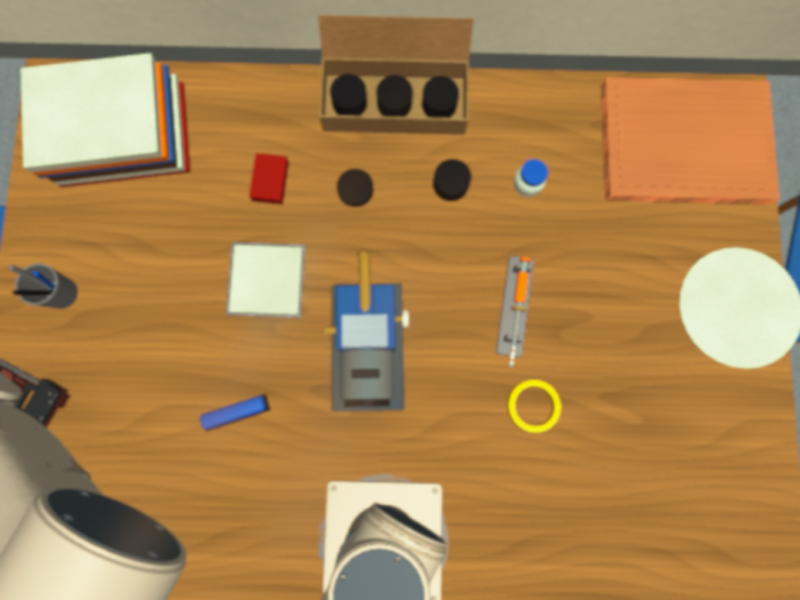

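The scene view shows the rod near (285,420) and the tube mouth near (440,284). In the top view the rod spans (525,258)–(512,365), tip towards the robot, with the tube mouth at (363,253). I'll enlarge these areas.

```bash
python3 - <<'E'
import cv2,numpy as np
def t(n,u,v,z):
    w,h=int(400/z),int(300/z)
    i=np.load(n+"0.npy")[v:v+h,u:u+w,::-1]
    return cv2.resize(i,(400,300),interpolation=cv2.INTER_CUBIC)
A=t("top",310,176,3.5);B=t("scene",155,257,3.5);C=t("top",230,170,8);D=t("scene",270,180,8)
cv2.imwrite("pics/crops.png",np.vstack([np.hstack([A,B]),np.hstack([C,D])]))
E
```

```text
(no output)
```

View pics/crops.png

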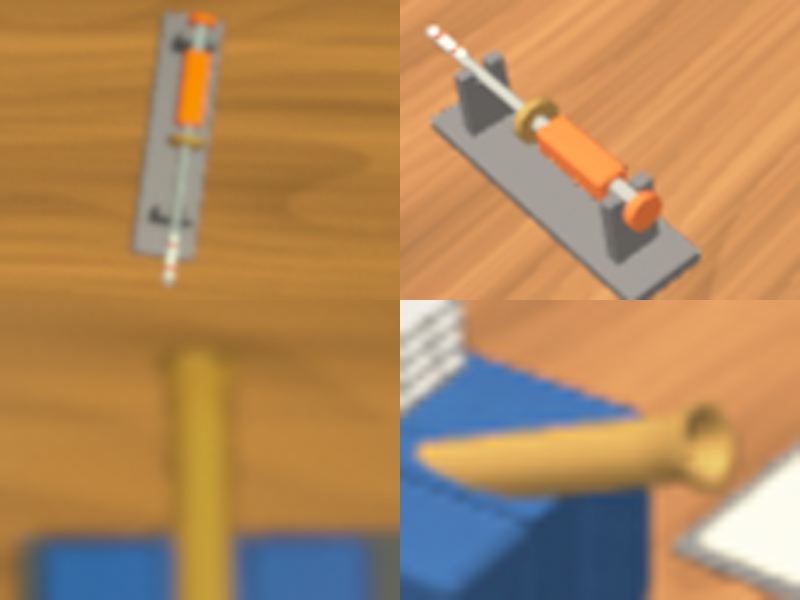

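The crops show the rod tip at tile (169,284) in the top view and (31,30) in the scene view, and the grip in both. The tube mouth is at tile (200,48) top and (309,147) scene. I'll fit the poses to these.

```bash
cat > h.py <<'E'
from station import *
import numpy as np, cv2
from scipy.optimize import least_squares
from scipy.spatial.transform import Rotation as R
np.set_printoptions(precision=4,suppress=True)
def proj(n,P):
    c=camera_info(n);T=np.array(c["T"]);p=(np.asarray(P)-T[:3,3])@T[:3,:3]
    q=np.stack([p[...,0],-p[...,1],-p[...,2]],-1)@np.array(c["intrinsics"]).T
    return q[...,:2]/q[...,2:]
def quat(x,z):   # tool quaternion [w,x,y,z] from tool x and z axes in world
    z=z/np.linalg.norm(z);x=x-z*(x@z);x=x/np.linalg.norm(x)
    return R.from_matrix(np.stack([x,np.cross(z,x),z],1)).as_quat(scalar_first=True)
E
python3 - <<'E'
from h import *
def px(u0,v0,z,a,b):
    w,h=int(400/z),int(300/z); return np.array([u0+(a+.5)*w/400-.5,v0+(b+.5)*h/300-.5])
A=lambda a,b:px(310,176,3.5,a,b);B=lambda a,b:px(155,257,3.5,a,b)
C=lambda a,b:px(230,170,8,a,b);D=lambda a,b:px(270,180,8,a,b)
def rod(p,xs,zs): # x,y,yaw ; local x, height
    d=np.array([np.cos(p[2]),np.sin(p[2])]);return np.array([[*(p[:2]+d*x),z] for x,z in zip(xs,zs)])
to=np.array([A(169,284),A(185,141),A(194,88),A(203,18)]);tx=[.156,.043,0,-.055];tz=[.05,.05,.059,.052]
so=np.array([B(31,30),B(134,120),B(243,210)]);sx=[.156,.043,-.058];sz=[.05]*3
for use in ("both","top","scene"):
    def f(p):
        a=(proj("top",rod(p,tx,tz))-to).ravel();b=(proj("scene",rod(p,sx,sz))-so).ravel()
        return np.r_[a*(use!="scene"),b*(use!="top")]
    s=least_squares(f,[.6,-.25,3.1]);print("rod",use,s.x,s.fun)
def tube(p,l): 
    d=np.array([np.cos(p[2])*np.cos(np.radians(25)),np.sin(p[2])*np.cos(np.radians(25)),np.sin(np.radians(25))])
    return np.r_[p[:2],.15]+d*l
def f(p):
    a=proj("top",tube(p,0))-C(199,46)
    b=proj("scene",tube(p,0))-D(309,147)
    c=proj("top",tube(p,-.06))[0]-np.interp(proj("top",tube(p,-.06))[1],[C(199,46)[1],C(204,290)[1]],[C(199,46)[0],C(204,290)[0]])
    return np.r_[a,b,c*2]
s=least_squares(f,[.65,0,0]);print("tube",s.x,s.fun)
# table points in top view (display px*0.7): pump plate corners, card corners
def ray(u,z):
    return least_squares(lambda p:proj("top",np.r_[p,z])-np.array(u),[.5,0]).x
for nm,u,z in(("plate rr",(403,409),.01),("plate fr",(403,284),.01),("plate rl",(332,409),.01),("plate fl",(333,284),.01),("card",(232,244),.005),("card",(304,245),.005),("card",(300,317),.005),("card",(228,314),.005),("pucka",(355,188),.026),("puckb",(452,180),.052),("stap",(235,412),.04),("jar",(534,172),.075)):
    print(nm,ray((np.array(u)+.5)*.7-.5,z))
E
```

```text
rod both [ 0.4841 -0.2568  3.0008] [-0.7363  0.5189  0.1011  0.4907  0.1613 -0.1936 -0.3456  1.042  -0.6344
  0.0204  0.5055  0.3053  0.7808  1.3051]
rod top [ 0.4855 -0.2571  3.0081] [-0.2064  0.0931  0.3221  0.0305  0.2678 -0.6693 -0.385   0.5532 -0.
  0.      0.      0.      0.      0.    ]
rod scene [ 0.4824 -0.256   2.9958] [-0.      0.     -0.      0.     -0.      0.     -0.      0.     -0.591
 -0.6525  0.2656 -0.3289  0.2639  0.7227]
tube [0.5238 0.0457 0.0292] [0.1154 0.7469 0.582  0.4677 0.    ]
plate rr [ 0.2462 -0.033 ]
plate fr [ 0.4931 -0.0279]
plate rl [0.2429 0.1047]
plate fl [0.4898 0.1126]
card [0.5689 0.3222]
card [0.5703 0.1754]
card [0.4221 0.1763]
card [0.4248 0.3204]
pucka [0.687  0.0742]
puckb [ 0.6993 -0.121 ]
stap [0.2329 0.2854]
jar [ 0.7113 -0.2805]
```

```bash
cat >> h.py <<'E'
rc=np.array([.4845,-.2568,.05]); ryaw=3.005
M=np.array([.5238,.0457,.150]); tyaw=.028; e=np.radians(25)
card=np.array([.4965,.2486,0])
ax=np.array([np.cos(tyaw)*np.cos(e),np.sin(tyaw)*np.cos(e),np.sin(e)])   # tube +z
def tool(d,c,s):   # rod dir d, grip centre c, rod z up -> TCP pos, quat
    y=np.cross([0,0,1],d);z=-np.cross(d,y);z/=np.linalg.norm(z)
    return c+.019*z, quat(s*np.asarray(d),z)
hd=lambda a:np.array([np.cos(a),np.sin(a),0])
E
python3 - <<'E'
from h import *
for s in(1,-1):
    for nm,d,c in(("grasp",hd(ryaw),rc),("lift",hd(ryaw),rc+[0,0,.2]),("pre",-ax,M+ax*.22),("in",-ax,M+ax*.046),("card",hd(np.pi),card+[.156,0,.1])):
        print(s,nm,inverse_kinematics(*tool(d,c,s)))
E
```

```text
1 grasp [-0.5091  0.6049  1.8954 -0.      0.6413 -1.9433]
1 lift [-0.5091  0.3011  1.7932 -0.      1.0473 -1.9433]
1 pre [ 0.0598  0.4203  1.7021 -0.0244  0.5832 -1.5217]
1 in [ 0.071   0.3244  2.0882 -0.0629  0.2936 -1.4716]
1 card [ 0.347   0.6919  1.5295 -0.      0.9202 -1.2238]
-1 grasp [-0.5091  0.6049  1.8954 -0.      0.6413  1.1983]
-1 lift [-0.5091  0.3011  1.7932 -0.      1.0473  1.1983]
-1 pre [ 0.0598  0.4203  1.7021 -0.0244  0.5832  1.6199]
-1 in [ 0.071   0.3244  2.0882 -0.0629  0.2936  1.67  ]
-1 card [ 0.347   0.6919  1.5295 -0.      0.9202  1.9178]
```

```bash
python3 - <<'E'
from h import *
s=-1;d=hd(ryaw)
p,q=tool(d,rc,s)
move_pose(p+[0,0,.2],q)
movel(p+[0,0,.06],v=.15)
for n in("scene","top"):np.save(n+"1.npy",read_camera(n))
movel(p,v=.06,until_force=8); print(get_tcp_pos(),p)
command_gripper(0.0); print(get_grip_width()*88,get_finger_force(),get_ft_force())
movel(p+[0,0,.2],v=.12)
pp,qq=tool(-ax,M+ax*.195,s)
move_pose(pp+[.0,0,.04],qq); movel(pp)
print(get_grip_width()*88,get_finger_force(),get_ft_force(),get_tcp_pos(),pp,get_time())
for n in("scene","top"):np.save(n+"2.npy",read_camera(n))
def t(n,u,v,z):
    w,h=int(400/z),int(300/z)
    return cv2.resize(np.load(n+"2.npy")[v:v+h,u:u+w,::-1],(400,300),interpolation=cv2.INTER_CUBIC)
cv2.imwrite("pics/pre.png",np.vstack([np.hstack([t("top",215,110,3.5),t("scene",255,150,3.5)]),np.hstack([t("top",230,160,8),t("scene",290,170,8)])]))
g=M+ax*.195
print("tip exp",proj("top",g-ax*.156),proj("scene",g-ax*.156),"mouth",proj("top",M),proj("scene",M))
E
```

```text
[ 0.4848 -0.257   0.0313] [ 0.4845 -0.2568  0.031 ]
20.01108472755589 29.99404728412628 [ 0.0559 -0.775   0.2704]
19.97807888723143 29.993126392364502 [ 0.6131  0.0774 -1.2972] [0.7083 0.05   0.2148] [0.7085 0.0509 0.2152] 10.1083
tip exp [254.3189 161.0477] [322.5298 196.7685] mouth [254.546  175.9905] [308.7651 198.1528]
```

View pics/pre.png

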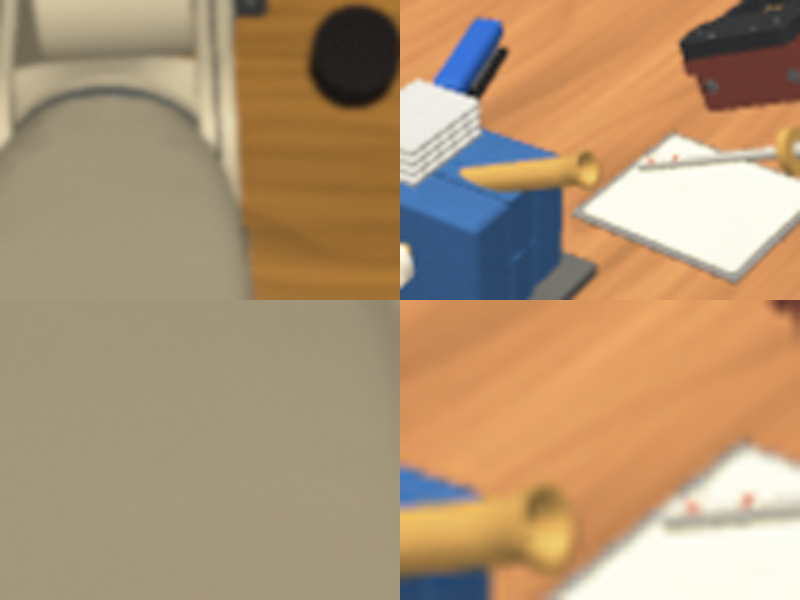

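The tip is at about (323,197.5) in the scene image and the mouth at (308.5,198), both within 1 px of prediction; the top view is blocked by the arm. I'll insert gently with a force stop.

```bash
python3 - <<'E'
from h import *
g=M+ax*.195
print("collar exp",proj("scene",g-ax*.043),"obs",[255+390/3.51,150+148/3.53],"tip",[323.1,197.5])
off=np.array([0,0,.001])
f0=get_ft_force()
pt=lambda l:tool(-ax,M+ax*l,-1)[0]+off
hit=movel(pt(.146),v=.04,until_force=5)
print("to 10mm in",hit,get_tcp_pos()-pt(.146),get_ft_force()-f0)
if not hit:
    hit=movel(pt(.056),v=.05,until_force=8)
    print("deep",hit,get_tcp_pos()-pt(.056),get_ft_force()-f0,get_ft_torque())
print(get_time(),((get_tcp_pos()-pt(0))@ax))
i=read_camera("scene");np.save("scene3.npy",i)
cv2.imwrite("pics/ins.png",cv2.resize(i[150:250,260:394,::-1],(800,600),interpolation=cv2.INTER_CUBIC))
E
```

```text
collar exp [367.0533 192.2909] obs [366.1111111111111, 191.92634560906515] tip [323.1, 197.5]
to 10mm in False [ 0.0003 -0.      0.0002] [0.1627 0.4528 0.6689]
deep False [0.0003 0.     0.0002] [ 0.1587 -0.2656 -0.042 ] [ 0.0062  0.3651 -0.0062]
13.525 0.05632610571948253
```

View pics/ins.png

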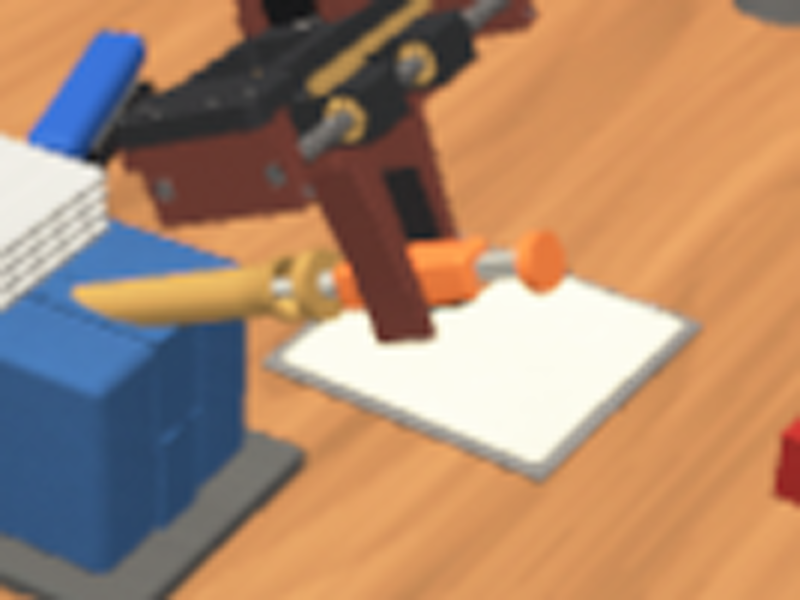

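The rod is cleanly in the tube with no side load, and the collar is about 10 mm from the mouth. I'll seat it now.

```bash
python3 - <<'E'
from h import *
off=np.array([0,0,.001]);pt=lambda l:tool(-ax,M+ax*l,-1)[0]+off
f0=get_ft_force()
hit=movel(pt(.034),v=.015,until_force=6)
for _ in range(2):
    print(hit,(get_tcp_pos()-pt(0))@ax,get_ft_force()-f0,(get_ft_force()-f0)@ax,get_time()); wait(.4)
i=read_camera("scene");np.save("scene4.npy",i)
cv2.imwrite("pics/seat.png",cv2.resize(i[150:250,260:394,::-1],(800,600),interpolation=cv2.INTER_CUBIC))
E
```

```text
True 0.04346536124980196 [ 1.155  -0.8128  3.1415] 2.3533858683356756 14.525
True 0.04346638584276523 [ 2.5729 -0.4871  4.2108] 4.098185381498615 14.925
```

View pics/seat.png

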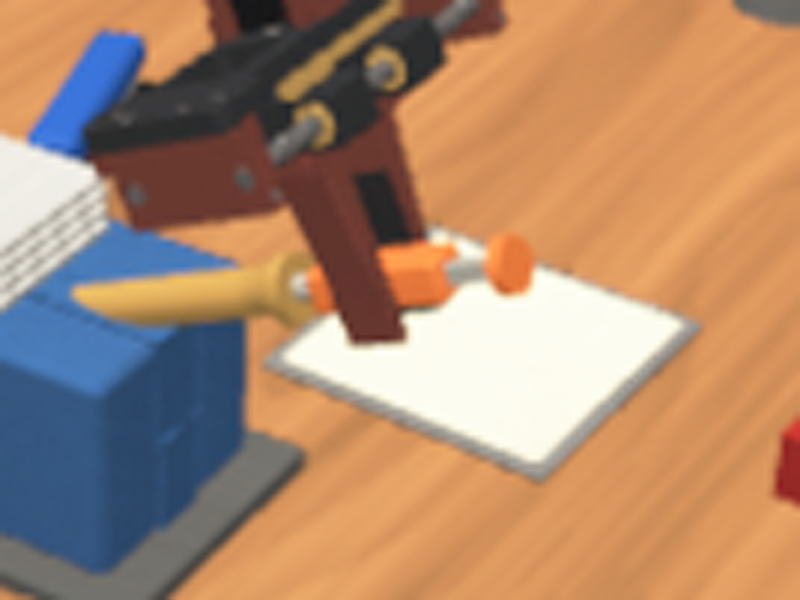

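The collar now meets the mouth, with no gap visible at about (290,285). I'll add one small firming push, pause, then draw out.

```bash
python3 - <<'E'
from h import *
off=np.array([0,0,.001]);pt=lambda l:tool(-ax,M+ax*l,-1)[0]+off
f0=get_ft_force()
hit=movel(pt(.038),v=.015,until_force=6)
print(hit,(get_tcp_pos()-pt(0))@ax,get_ft_force()-f0); wait(.6)
print((get_tcp_pos()-pt(0))@ax,get_ft_force()-f0,get_grip_width()*88)
movel(pt(.11),v=.06); movel(pt(.21),v=.1)
print(get_ft_force(),get_time(),get_grip_width()*88)
d=hd(np.pi)
p,q=tool(d,card+[.156,0,.1],-1)
move_pose(p+[0,0,.12],q); movel(p+[0,0,.002],v=.1); wait(.5)
print(get_tcp_pos()-p,get_time(),proj("scene",card+[0,0,.1]),proj("scene",card+[.113,0,.1]))
i=read_camera("scene")
cv2.imwrite("pics/fin.png",cv2.resize(i[150:270,290:450,::-1],(800,600),interpolation=cv2.INTER_CUBIC))
E
```

```text
True 0.04358447383353456 [-2.9155 -0.702  -3.4393]
0.04521567749950325 [-4.5865  0.6509 -4.6091] 19.530783035836755
[-0.5057  0.321  -1.1698] 18.6 19.85190650695528
[0.    0.    0.002] 21.275 [342.1528 176.8234] [380.8629 189.8601]
```

View pics/fin.png

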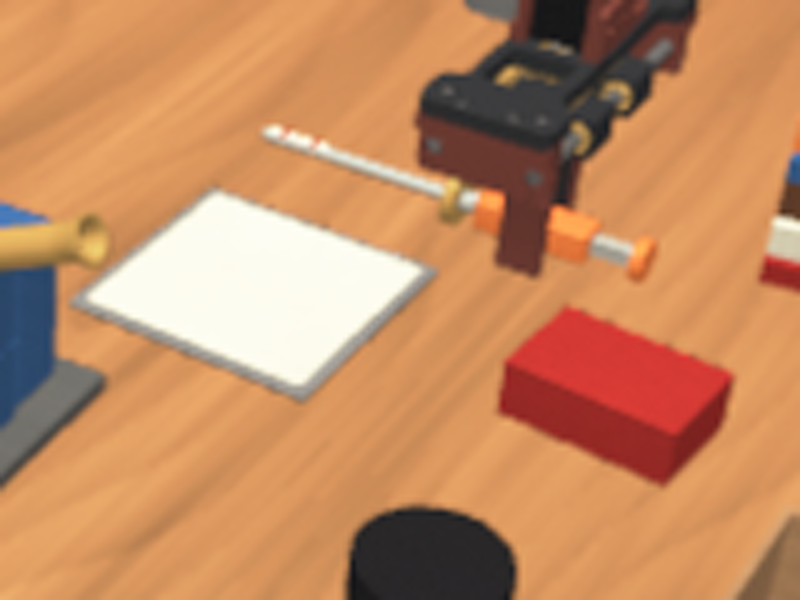

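The rod is held level over the card: tip at (343.4,176.2) and collar at (380.4,190) in full-image pixels, both matching prediction within about 1.3 px. The marks face up and nothing was disturbed, so I'll hand it in.

```bash
python3 - <<'E'
from station import *
print(get_finger_force(),get_qvel(),get_time()); print(job_done())
E
```

```text
29.993340969085693 [ 0.00090553  0.00063557  0.00083561 -0.00236062 -0.00125371  0.00028632] 21.325
the job is handed in; nothing more can be done
None
```

I've handed the job in at about 21 s: the rod went into the guide tube until the collar stopped on the mouth, paused there, and was drawn out. It is now held still and level, marked side up, with the tip about 10 cm above the card. No verdict was returned, so I judge the seating by the force stop and the picture.

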